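Contact check of a filter module through the guard window

ROBOT

A 7-joint arm with a two-finger parallel gripper is mounted at the origin on a cart in front of the work surface, level with it; the furniture and walls round the work are solid. World frame = base frame: x ahead of the robot, y to its left, z up, the work surface at z = 0. Lengths are in m, angles in rad, forces in N, time in s.
With the tool pointing down it reaches from about 0.425 to 0.95 m from the base axis. Payload 4.7 kg.
Tool frame: the origin (TCP) lies between the finger pads; the fingertips stand 14 mm ahead of it and the grasp point (between the pads) lies 5 mm behind it; z points along the fingers, y is the line along which they close (so a half turn about z gives the same grasp; the last joint's range is limited). The gripper opens to 85 mm and grips with 20 to 120 N. Pads are 22 mm wide; open, the fingers measure 114 mm over their backs; the gripper's body (76 mm by 85 mm) begins 54 mm behind the grasp point. The pads swing forward as they close: fully open they stand 13 mm farther back than shut.
Start: joints at [-1.234, 0.469, -0.049, 1.532, 0.024, 1.141, -0.082], TCP at [0.241, 0.63, 0.245] pointing down, gripper open.
Joint ranges: [-2.59, 2.59], [-0.33, 1.99], [-1.39, 1.29], [0.1, 2.45], [-1.04, 4.18], [0.21, 1.99], [-2.66, 2.66]. Speed limits (rad/s): [2.57, 2.57, 3.14, 3.14, 3.14, 3.14, 3.14].

INTERFACE

Orientations are given as a unit quaternion [w, x, y, z].
In Python, from rig import manip gives the robot as it stands. The module is installed in compiled form; this text tells all that it offers.
- The arm moves only by the shell command python3 -m creep 'ROWS' [FORCE]. ROWS is JSON, a list of rows, each an object of numbers: "x", "y", "z": the shift along the world's x, y, z each as a share of 500 mm, from -1 to 1; "wx", "wy", "wz": the turn, a rotation vector about the world's x, y, z each as a share of pi rad, from -1 to 1; "claw": the opening, from 0 (shut) to 1 (fully open). In form: [{"x": .., "y": .., "z": .., "wx": .., "wy": .., "wz": .., "claw": ..}, ...]. A call has 1 to 5 rows; each row is the pose to reach, as a shift and turn from the pose commanded when the call began, turning the shorter way round; what a row does not reach only later rows make up. A row lasts 1/12 s, in which the tool goes at most 41.7 mm and 7.16 degrees, less where a joint would pass 70% of its speed; a pose out of reach is approached as far as the arm can. A call with a number of a shift or a turn outside -1 to 1 is refused whole. A call with a gripper value outside its range is refused whole. The fingers move at their own pace and stop on an object; FORCE is the grip in N (left out, the last holds). Time passes only in rows, so rows that repeat a pose let the fingers close. It gives the time, the measured TCP pose, the force, the opening and the grip force at its end, in the units of the state.
- manip.sense(): the state, without advancing time (a new reading comes with each control period).
- manip.capture(name): name is "scene" or "top" or "wrist"; returns (picture, depth): 384x512x3 uint8, red, green, blue; 384x512 float32, m along the optical axis (not along the pixel's ray), 0 where there is no reading.
- manip.camera_model(name): a dict with "K" (3x3 intrinsics, pixels), "T" (4x4, takes a point from camera to world coordinates); the wrist camera has in their place "mount" (4x4, takes a point from camera to tool coordinates, whose origin is the TCP and whose axes are the flange's). Camera axes: x right, y down, z forward; pixel columns grow to the right and rows downward; lengths in m; the calibration is good to about 2 mm. A picture is of the moment at which its call begins: read the wrist's pose just before it. camera_model takes no time and is no camera call.
- manip.sign_off(): hands the job in; it is judged then, once.
The state is a dict: "clock": time; "joint_positions": joint angles; "qvel": joint speeds; "joint_torque": joint torques, N m; "ee_pos": TCP position; "ee_rot": TCP orientation; "ft_force": force on the tool from outside, world axes, zero at the start; "ft_torque": the same for the moment, N m; "finger_gap": opening from 0.0 (shut) to 1.0 (fully open); "grasp_force": force on a finger pad.
Only numpy, scipy, OpenCV 4.12 (cv2) and the standard library are available. Lean on these libraries where they do the work, as an engineer would, in place of code of your own. Each camera call takes 0.05 s, during which the arm holds its last target. There are 200 camera calls.

TASK

The filter module in the guarded test fixture is due for its contact check. Push the shuttle it lies in fully home into the fixture by the upright plate on the shuttle's outer end, then reach down through the black-edged window in the guard's top and press the lever paddle all the way down, so that the contact pad bears on the module; finish while still holding the lever down. Do not touch the guard itself, do not lift the module or the shuttle, and leave the other things on the bench where they are.

Things in the scene. Friction and masses are not known exactly. Their poses are not given: they have to be found in the camera images.
- fixture: Test fixture fixed to the bench. Steel base 12 mm high, 214 mm (x) by 200 mm (y) under the guard, with a narrower loading tongue (100 mm wide) that runs on to y = +218 mm. Origin on the bench under the place where the module is tested; its x axis points away from the robot, y to the left, along the shuttle's rails; z up. Its yaw varies.
- guard: The guard box standing on the base round the contact mechanism: steel corner posts, clear panels, 212 mm (x) by 192 mm (y), top surface 132 mm above the bench (screw heads to 135 mm). Same origin and axes as the fixture. Its left side has a loading slot, 96 mm wide and up to 60 mm above the bench, for the shuttle. It must not be touched by fingers or arm.
- guard_window (a point): Centre of the window in the guard's top, 133 mm above the bench (top of its black rubber edging), at x = -55 mm, y = 0 of the fixture. The free opening is 62 mm along x and 84 mm along y. Axes as the fixture.
- lever (a joint): Lever hinge, rad: 0 = up at rest, 0.185 = fully down on its stop. Pressing the paddle down turns it; it springs back up when let go. It needs about 2 N at the paddle to start, about 9 N near the stop.
- lever_paddle (a point): Centre of the top of the black paddle at the lever's front end, under the window: 36 mm (x) by 46 mm (y), 10 mm thick. At rest about 124 mm above the bench (9 mm below the window edging); fully down about 24 mm lower. The hinge lies 130 mm behind it (+x), across the fixture (along y).
- shuttle: Loose flat slide, 57 mm wide, 8 mm thick, captive under the lips of the fixture's two rails (1.5 mm side play), with the module's nest and, at its left end, the push plate. Origin under the nest, 17 mm above the bench; axes as the fixture. Its y in the fixture's frame: 0 = fully home on its fixed stop, 65 to 105 mm at the start. Slides to -y to go home, 2 to 5 N friction, stays where left.
- push_plate (a point): Centre of the outer (left, +y) face of the black upright push plate at the shuttle's outer end, 55 mm above the bench. The plate is 76 mm wide (x), 10 mm thick (y) and stands from 33 to 76 mm above the bench, on a 46 mm wide foot. Fully home this face is 185 mm from the fixture's origin along +y, some 89 mm outside the guard. Axes as the fixture.
- nest (a point): Centre of the floor of the module's nest on the shuttle, 25 mm above the bench: a shallow black frame with walls 7 mm high round the module. Axes as the fixture.
- filter_module: Loose filter module under test: white case on a green board, 30 x 42 x 17 mm, lying in the nest. Origin in the centre of its underside.
- contact_pad: Grey sprung pad, 22 x 30 mm, on brass pins under the guided contact head inside the guard. The lever lowers the head 14 mm; the pad meets the top of the module after about 10 mm and then gives on its springs (2 to 8 N).
- spare_module: Bystander: a second, equal filter module lying loose on the bench, in front of the shuttle rails.
- heatsink: Bystander: finned heatsink, 34 x 50 x 26 mm, loose behind the shuttle rails.
- attenuator: Bystander: small round attenuator, 54 x 17 x 17 mm, loose in front of the guard.
- rework_bin: Bystander: open black bin, 80 x 115 x 44 mm, loose near the left front of the bench.
- flux_pot: Bystander: round pot, 46 mm across, 22 mm high, right of the fixture.
- side_cutters: Bystander: red-handled cutters lying on the bench, right of the fixture.
- marker: Bystander: marker pen lying on the bench near its front edge.

How it is judged:
On the way, in this order (a step that is already met when the one before it is completed fails the run):
1. the shuttle is fully home (within 3 mm of its stop), the lever still up (y of shuttle in the frame of fixture below 0.003 m and value of joint lever below 0.03 rad), for 0.2 s.
2. the lever is pressed fully down and the contact pad bears on the module (y of shuttle in the frame of fixture below 0.003 m and value of joint lever above 0.165 rad and contact force between contact_pad and filter_module above 2.5 N), for 0.3 s.
At the end, for the whole second after the job is handed in: The shuttle is home within 3 mm, the lever is held at 0.165 rad or more (its stop is at 0.185), the contact pad presses on the module with more than 2.5 N, and the module lies flat in its nest (within 5 mm of the centre) (all of step 2 and horizontal distance between filter_module and nest below 0.005 m and angle between filter_module's own z axis and vertical below 0.1 rad); the arm keeps its last pose, push and grip.
It fails at once if fingers or arm touch the guard (more than 0.5 N) (contact force between any of the fingers, the arm and guard above 0.5 N).
It fails at once if the lever is pressed while the shuttle is not home (value of joint lever above 0.05 rad and y of shuttle in the frame of fixture above 0.006 m).
It fails at once if the shuttle is lifted out of its rails or pulled out (z of shuttle in the frame of fixture above 0.027 m or angle between shuttle's own z axis and vertical above 0.1 rad or y of shuttle in the frame of fixture above 0.13 m).
It fails at once if the module is lifted or knocked out of its nest (z of filter_module in the frame of nest above 0.008 m or horizontal distance between filter_module and nest above 0.008 m).
It fails at once if another thing is moved by more than 10 mm (distance of any of spare_module, heatsink, attenuator, rework_bin, flux_pot, side_cutters, marker from where it was at the start of the episode above 0.01 m).
It also fails if it takes over 43 s, if anything falls off the work surface, if the arm or the gripper's body presses on something with over 40 N, if the wrist force passes 120 N, or if a joint passes its speed limit or range.

## Working session

There is one attempt and no reset: what is moved stays moved. The work goes in short steps, Python scripts to look and compute and a shell command to move; the robot and the scene stay as the last step left them, time stands still between calls to the robot, and variables do not carry over. Pictures are saved under pics/ and viewed, at most 10 in all, crops included, and the job is handed in when it is done.

```bash
mkdir -p pics
python3 - <<'E'
from rig import manip
import cv2,numpy as np
print(manip.sense())
for n in("scene","top"):
    p,d=manip.capture(n); cv2.imwrite(f"pics/{n}.png",p[:,:,::-1]); np.save(n,d); print(n,manip.camera_model(n))
    np.save(n+"_T",manip.camera_model(n)["T"]);np.save(n+"_K",manip.camera_model(n)["K"])
E
```

```text
{'clock': 0.0, 'joint_positions': array([-1.23391447,  0.4694552 , -0.04860699,  1.53370654,  0.02410888,
        1.14101324, -0.08234794]), 'qvel': array([ 0.00041203,  0.00220735,  0.00077992, -0.00148716,  0.00085345,
        0.00087808, -0.00041195]), 'joint_torque': array([-6.62240909e-04, -5.10290945e+01, -4.67587577e-02, -2.37721342e+01,
        1.06898375e-02,  7.51146785e-03, -5.81001615e-06]), 'ee_pos': array([0.24121571, 0.62982   , 0.24424682]), 'ee_rot': array([-1.43405111e-04,  1.81873723e-01,  9.83321388e-01, -9.87764699e-04]), 'ft_force': array([ 0.09401405,  0.0610801 , -0.26347918]), 'ft_torque': array([ 0.07885151, -0.03371713, -0.05221196]), 'grasp_force': 0.0, 'finger_gap': 0.9996723266529207}
scene {'K': array([[423.41743085,   0.        , 255.88688816],
       [  0.        , 423.41743085, 183.39376173],
       [  0.        ,   0.        ,   1.        ]]), 'T': array([[ 0.4731491 , -0.67023007,  0.57177057, -0.27174292],
       [-0.88095984, -0.35531015,  0.31251314, -0.4488099 ],
       [-0.00629982, -0.65157222, -0.75856045,  1.13258563],
       [ 0.        ,  0.        ,  0.        ,  1.        ]])}
top {'K': array([[412.63369079,   0.        , 253.42092835],
       [  0.        , 412.63369079, 195.19670865],
       [  0.        ,   0.        ,   1.        ]]), 'T': array([[-0.01204437, -0.98255019,  0.18560728,  0.24988167],
       [-0.99969981,  0.01579301,  0.01873136, -0.02272076],
       [-0.0213358 , -0.18532595, -0.98244546,  1.35271488],
       [ 0.        ,  0.        ,  0.        ,  1.        ]])}
```

View pics/top.png

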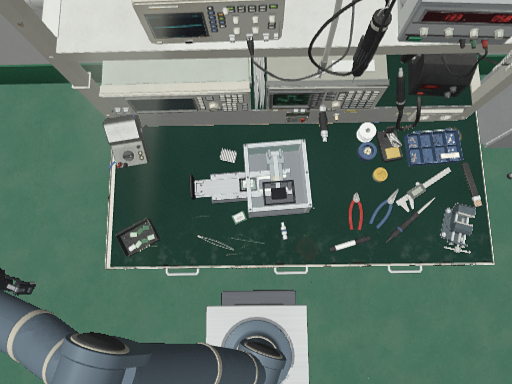

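View pics/scene.png

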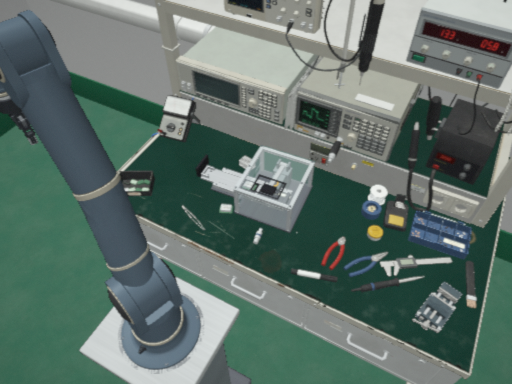

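The bench is seen from above: the guard is at about (278,178), the push plate at (194,187), and the window's black edging at (279,191), with the bystanders around them. I'll enlarge this area.

Run:
```python
import cv2
p=cv2.imread("pics/top.png")[130:225,182:322]
cv2.imwrite("pics/topc.png",cv2.resize(p,None,fx=5.5,fy=5.5,interpolation=cv2.INTER_CUBIC))
p=cv2.imread("pics/scene.png")[140:240,190:320]
cv2.imwrite("pics/scenec.png",cv2.resize(p,None,fx=6,fy=6,interpolation=cv2.INTER_CUBIC))
```

```text
(no output)
```

View pics/topc.png

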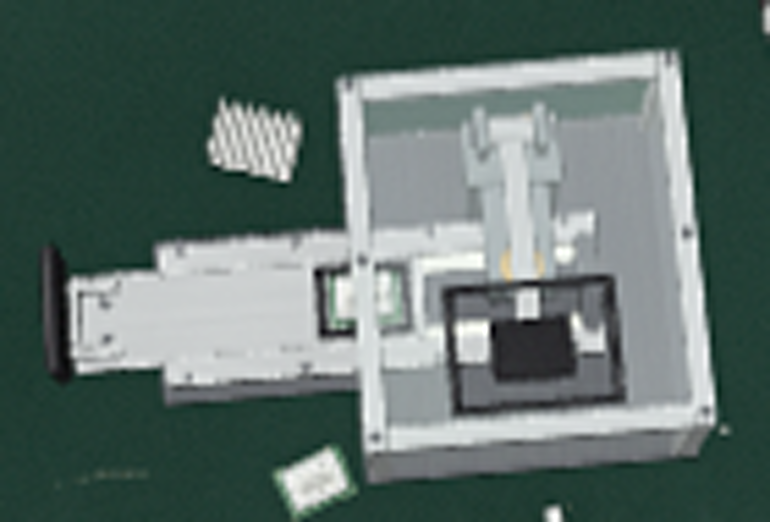

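View pics/scenec.png

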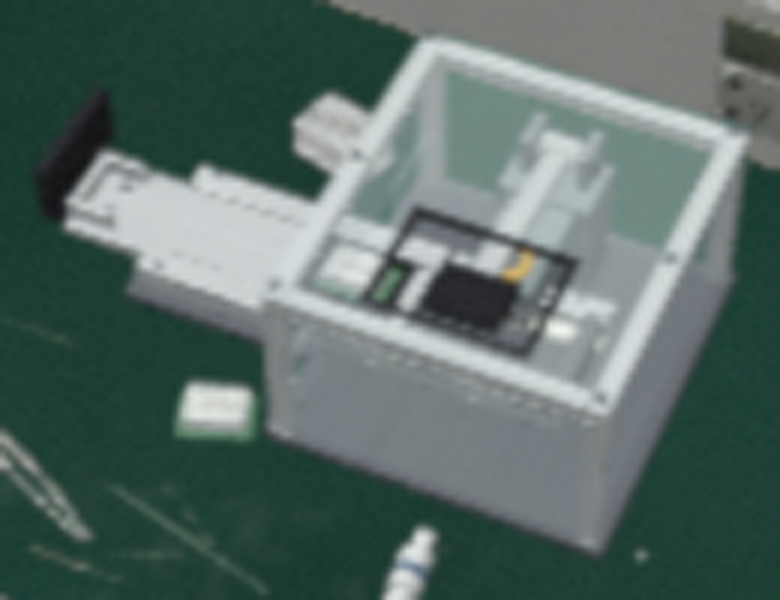

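The crop shows guard-top corners at (338,77), (680,50), (716,420), (362,452); window edging corners at (446,288), (612,276), (625,398), (456,412); the paddle at about (533,347); and the plate's top from (50,247) to (62,380).

```bash
cat > h.py <<'E'
import numpy as np
def ray(n,u,v,z):
    K=np.load(n+"_K.npy");T=np.load(n+"_T.npy")
    r=T[:3,:3]@np.linalg.solve(K,[u,v,1]); o=T[:3,3]
    return o+r*(z-o[2])/r[2]
def crop(u,v,z): return ray("top",(u+.5)/5.5-.5+182,(v+.5)/5.5-.5+130,z)
def crops(u,v,z): return ray("scene",(u+.5)/6-.5+190,(v+.5)/6-.5+140,z)
E
python3 - <<'E'
from h import *
np.set_printoptions(precision=4,suppress=True)
def fit(W,L):  # rigid 2D
    W=np.array(W)[:,:2];L=np.array(L);a=W-W.mean(0);b=L-L.mean(0)
    th=np.arctan2((b[:,0]*a[:,1]-b[:,1]*a[:,0]).sum(),(a*b).sum())
    R=np.array([[np.cos(th),-np.sin(th)],[np.sin(th),np.cos(th)]]);t=W.mean(0)-R@L.mean(0)
    print("yaw",np.degrees(th),"origin",t,"res",(W-(L@R.T+t)).round(4).tolist());return R,t
LG=[[.106,.096],[.106,-.096],[-.106,-.096],[-.106,.096]]
G=[crop(*c,.132) for c in[(338,77),(680,50),(716,420),(362,452)]]
R,t=fit(G,LG)
Gs=[crops(*c,.132) for c in[(428,38),(747,135),(604,412),(268,292)]]
Rs,ts=fit(Gs,LG)
w=np.mean([crop(*c,.133) for c in[(446,288),(612,276),(625,398),(456,412)]],0)
ws=np.mean([crops(*c,.133) for c in[(415,208),(578,262),(528,352),(368,303)]],0)
print("win",w,R.T@(w[:2]-t),ws,Rs.T@(ws[:2]-ts))
for c in[(43,247),(62,247),(52,380),(70,378)]:
    p=crop(*c,.076);print("plate",p,R.T@(p[:2]-t))
for c in[(105,92),(38,170)]:
    p=crops(*c,.076);print("plateS",p,Rs.T@(p[:2]-ts))
p=crop(533,347,.124);print("paddle",p,R.T@(p[:2]-t))
D=np.load("top.npy");T=np.load("top_T.npy");K=np.load("top_K.npy")
for u,v in[(278,192),(279,193),(193,187)]:
    d=D[v,u];print((T@np.r_[np.linalg.solve(K,[u,v,1])*d,1])[:3])
E
```

```text
yaw 3.5499522945310606 origin [ 0.5434 -0.0712] res [[-0.0002, -0.0005], [0.0001, -0.0008], [0.0014, 0.0002], [-0.0013, 0.0011]]
yaw 3.747225862617373 origin [ 0.5418 -0.0732] res [[-0.0041, -0.0023], [-0.0022, 0.0015], [0.0023, 0.0034], [0.004, -0.0026]]
win [ 0.4889 -0.076   0.133 ] [-0.0547 -0.0014] [ 0.4891 -0.0764  0.133 ] [-0.0527  0.0003]
plate [0.5616 0.205  0.076 ] [0.0352 0.2746]
plate [0.5614 0.194  0.076 ] [0.0343 0.2636]
plate [0.4831 0.1986 0.076 ] [-0.0435  0.273 ]
plate [0.4841 0.1882 0.076 ] [-0.0432  0.2626]
plateS [0.5604 0.1993 0.076 ] [0.0363 0.2707]
plateS [0.4903 0.1995 0.076 ] [-0.0336  0.2755]
paddle [ 0.4885 -0.0754  0.124 ] [-0.055  -0.0008]
[ 0.4905 -0.0739  0.1247]
[ 0.4874 -0.0769  0.1245]
[0.5232 0.195  0.0638]
```

```bash
python3 -m creep '[{"x":0.06,"y":-0.055,"z":0,"wz":0.035,"claw":0},{"x":0.12,"y":-0.11,"z":0,"wz":0.07,"claw":0},{"x":0.18,"y":-0.165,"z":0,"wz":0.1,"claw":0},{"x":0.24,"y":-0.22,"z":0,"wz":0.137,"claw":0},{"x":0.29,"y":-0.28,"z":0,"wz":0.137,"claw":0}]' 60
```

```text
invalid input
```

```bash
python3 -m creep '[{"x":0.06,"y":-0.055,"z":0,"wx":0,"wy":0,"wz":0.035,"claw":0},{"x":0.12,"y":-0.11,"z":0,"wx":0,"wy":0,"wz":0.07,"claw":0},{"x":0.18,"y":-0.165,"z":0,"wx":0,"wy":0,"wz":0.1,"claw":0},{"x":0.24,"y":-0.22,"z":0,"wx":0,"wy":0,"wz":0.137,"claw":0},{"x":0.29,"y":-0.28,"z":0,"wx":0,"wy":0,"wz":0.137,"claw":0}]' 60
```

```text
clock: 0.52
ee_pos: [0.3883, 0.4887, 0.2447]
ee_rot: [-0.0, -0.034, 0.999, -0.0]
ft_force: [1.0, -0.4, 0.0]
finger_gap: 0.304
grasp_force: 0.0
```

```bash
python3 -m creep '[{"x":0.04,"y":-0.07,"z":0,"wx":0,"wy":0,"wz":0,"claw":0},{"x":0.08,"y":-0.14,"z":0,"wx":0,"wy":0,"wz":0,"claw":0},{"x":0.12,"y":-0.21,"z":0,"wx":0,"wy":0,"wz":0,"claw":0},{"x":0.16,"y":-0.28,"z":0,"wx":0,"wy":0,"wz":0,"claw":0},{"x":0.19,"y":-0.35,"z":0,"wx":0,"wy":0,"wz":0,"claw":0}]'
python3 -m creep '[{"x":0.04,"y":-0.06,"z":0,"wx":0,"wy":0,"wz":0,"claw":0},{"x":0.085,"y":-0.12,"z":0,"wx":0,"wy":0,"wz":0,"claw":0},{"x":0.085,"y":-0.154,"z":-0.05,"wx":0,"wy":0,"wz":0,"claw":0},{"x":0.085,"y":-0.154,"z":-0.12,"wx":0,"wy":0,"wz":0,"claw":0},{"x":0.085,"y":-0.154,"z":-0.18,"wx":0,"wy":0,"wz":0,"claw":0}]'
```

```text
clock: 0.93
ee_pos: [0.4826, 0.313, 0.245]
ee_rot: [0.0, -0.032, 0.999, -0.0]
ft_force: [0.3, -0.1, 0.1]
finger_gap: 0.002
grasp_force: 0.0
clock: 1.35
ee_pos: [0.5245, 0.2361, 0.1543]
ee_rot: [0.0, -0.03, 1.0, -0.0]
ft_force: [0.1, -0.3, -1.3]
finger_gap: -0.001
grasp_force: 0.0
```

```bash
python3 -m creep '[{"x":0,"y":0,"z":-0.05,"wx":0,"wy":0,"wz":0,"claw":0},{"x":0,"y":0,"z":-0.1,"wx":0,"wy":0,"wz":0,"claw":0},{"x":0,"y":0,"z":-0.15,"wx":0,"wy":0,"wz":0,"claw":0},{"x":0,"y":0,"z":-0.19,"wx":0,"wy":0,"wz":0,"claw":0},{"x":0,"y":0,"z":-0.19,"wx":0,"wy":0,"wz":0,"claw":0}]'
python3 - <<'E'
from rig import manip
import cv2
p,_=manip.capture("top");a=p[130:225,182:322,::-1]
p,_=manip.capture("scene");b=p[130:225,160:300,::-1]
cv2.imwrite("pics/c2.png",cv2.resize(cv2.vconcat([a,b]),None,fx=3.1,fy=3.1,interpolation=cv2.INTER_CUBIC))
E
```

```text
clock: 1.77
ee_pos: [0.5208, 0.2368, 0.0561]
ee_rot: [-0.004, -0.032, 0.999, -0.002]
ft_force: [0.1, -1.1, 0.1]
finger_gap: 0.002
grasp_force: 0.0
```

View pics/c2.png

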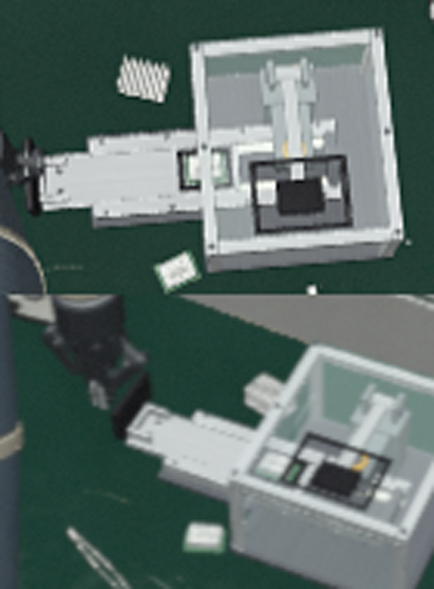

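The closed fingers stand just outside the plate and are centred on it (top view, about (20,160)). The way is clear, so I'll push.

```bash
python3 -m creep '[{"x":0.002,"y":-0.02,"z":0,"wx":0,"wy":0,"wz":0,"claw":0},{"x":0.003,"y":-0.04,"z":0,"wx":0,"wy":0,"wz":0,"claw":0},{"x":0.004,"y":-0.06,"z":0,"wx":0,"wy":0,"wz":0,"claw":0},{"x":0.006,"y":-0.08,"z":0,"wx":0,"wy":0,"wz":0,"claw":0},{"x":0.007,"y":-0.1,"z":0,"wx":0,"wy":0,"wz":0,"claw":0}]'
python3 -m creep '[{"x":0.002,"y":-0.02,"z":0,"wx":0,"wy":0,"wz":0,"claw":0},{"x":0.003,"y":-0.04,"z":0,"wx":0,"wy":0,"wz":0,"claw":0},{"x":0.004,"y":-0.06,"z":0,"wx":0,"wy":0,"wz":0,"claw":0},{"x":0.005,"y":-0.075,"z":0,"wx":0,"wy":0,"wz":0,"claw":0},{"x":0.005,"y":-0.08,"z":0,"wx":0,"wy":0,"wz":0,"claw":0}]'
```

```text
clock: 2.28
ee_pos: [0.5285, 0.1885, 0.0618]
ee_rot: [0.002, -0.032, 0.999, 0.001]
ft_force: [0.2, 3.4, 3.9]
finger_gap: 0.001
grasp_force: 2.4
clock: 2.7
ee_pos: [0.5299, 0.1461, 0.0602]
ee_rot: [-0.0, -0.031, 1.0, -0.001]
ft_force: [0.6, 3.6, 3.6]
finger_gap: -0.003
grasp_force: 2.1
```

```bash
python3 -m creep '[{"x":0.001,"y":-0.008,"z":0,"wx":0,"wy":0,"wz":0,"claw":0},{"x":0.001,"y":-0.016,"z":0,"wx":0,"wy":0,"wz":0,"claw":0},{"x":0.002,"y":-0.024,"z":0,"wx":0,"wy":0,"wz":0,"claw":0},{"x":0.002,"y":-0.03,"z":0,"wx":0,"wy":0,"wz":0,"claw":0}]'
python3 -m creep '[{"x":0,"y":-0.004,"z":0,"wx":0,"wy":0,"wz":0,"claw":0},{"x":0.001,"y":-0.008,"z":0,"wx":0,"wy":0,"wz":0,"claw":0},{"x":0.001,"y":-0.008,"z":0,"wx":0,"wy":0,"wz":0,"claw":0}]'
```

```text
clock: 3.03
ee_pos: [0.5308, 0.1331, 0.0602]
ee_rot: [-0.0, -0.032, 0.999, -0.0]
ft_force: [1.2, 4.5, 2.9]
finger_gap: 0.003
grasp_force: 2.1
clock: 3.28
ee_pos: [0.5313, 0.1287, 0.0602]
ee_rot: [-0.0, -0.032, 0.999, -0.0]
ft_force: [-0.2, 2.9, 2.1]
finger_gap: -0.004
grasp_force: 1.2
```

```bash
python3 -m creep '[{"x":0,"y":-0.004,"z":0,"wx":0,"wy":0,"wz":0,"claw":0},{"x":0.001,"y":-0.008,"z":0,"wx":0,"wy":0,"wz":0,"claw":0},{"x":0.001,"y":-0.008,"z":0,"wx":0,"wy":0,"wz":0,"claw":0}]'
```

```text
clock: 3.53
ee_pos: [0.5313, 0.1281, 0.0602]
ee_rot: [-0.0, -0.033, 0.999, 0.002]
ft_force: [-1.7, 8.5, 1.2]
finger_gap: -0.001
grasp_force: 4.5
```

```bash
python3 -m creep '[{"x":0,"y":-0.004,"z":0,"wx":0,"wy":0,"wz":0,"claw":0},{"x":0.001,"y":-0.008,"z":0,"wx":0,"wy":0,"wz":0,"claw":0},{"x":0.001,"y":-0.008,"z":0,"wx":0,"wy":0,"wz":0,"claw":0},{"x":0.001,"y":-0.008,"z":0,"wx":0,"wy":0,"wz":0,"claw":0}]'
```

```text
clock: 3.87
ee_pos: [0.5316, 0.128, 0.0605]
ee_rot: [0.0, -0.035, 0.999, 0.004]
ft_force: [-2.3, 15.5, 1.7]
finger_gap: -0.001
grasp_force: 8.0
```

Firm stop: force rises to 15 N with no further travel, at the y predicted for home. I'll back off, lift, and check.

```bash
python3 -m creep '[{"x":-0.001,"y":0.02,"z":0,"wx":0,"wy":0,"wz":0,"claw":0},{"x":-0.003,"y":0.06,"z":0,"wx":0,"wy":0,"wz":0,"claw":0},{"x":-0.005,"y":0.09,"z":0,"wx":0,"wy":0,"wz":0,"claw":0},{"x":-0.005,"y":0.09,"z":0.07,"wx":0,"wy":0,"wz":0,"claw":0},{"x":-0.005,"y":0.09,"z":0.15,"wx":0,"wy":0,"wz":0,"claw":0}]'
python3 -m creep '[{"x":0,"y":0,"z":0.08,"wx":0,"wy":0,"wz":0,"claw":0},{"x":0,"y":0,"z":0.16,"wx":0,"wy":0,"wz":0,"claw":0},{"x":0,"y":0,"z":0.23,"wx":0,"wy":0,"wz":0,"claw":0},{"x":0,"y":0,"z":0.23,"wx":0,"wy":0,"wz":0,"claw":0}]'
python3 - <<'E'
from rig import manip
import cv2
p,_=manip.capture("top");a=p[130:225,182:322,::-1]
p,_=manip.capture("scene");b=p[130:225,180:320,::-1]
cv2.imwrite("pics/c3.png",cv2.resize(cv2.vconcat([a,b]),None,fx=3.1,fy=3.1,interpolation=cv2.INTER_CUBIC))
E
```

```text
clock: 4.28
ee_pos: [0.527, 0.165, 0.1326]
ee_rot: [-0.005, -0.033, 0.999, -0.002]
ft_force: [1.4, -0.5, 0.9]
finger_gap: 0.001
grasp_force: 0.0
clock: 4.62
ee_pos: [0.5336, 0.1657, 0.2575]
ee_rot: [0.006, -0.031, 0.999, 0.001]
ft_force: [0.6, -0.3, -0.3]
finger_gap: -0.001
grasp_force: 0.0
```

View pics/c3.png

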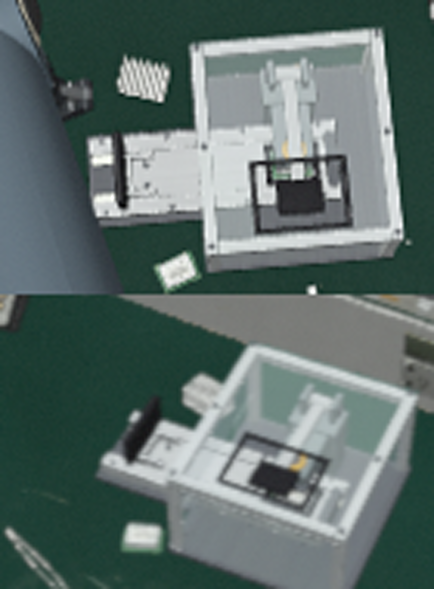

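The shuttle is home with its plate near (122,170), the module is under the head and the lever is still up. I'll move above the window.

```bash
python3 -m creep '[{"x":-0.01,"y":-0.06,"z":0,"wx":0,"wy":0,"wz":0,"claw":0},{"x":-0.02,"y":-0.12,"z":0,"wx":0,"wy":0,"wz":0,"claw":0},{"x":-0.03,"y":-0.18,"z":0,"wx":0,"wy":0,"wz":0,"claw":0},{"x":-0.04,"y":-0.24,"z":0,"wx":0,"wy":0,"wz":0,"claw":0},{"x":-0.05,"y":-0.3,"z":0,"wx":0,"wy":0,"wz":0,"claw":0}]'
python3 -m creep '[{"x":-0.01,"y":-0.06,"z":0,"wx":0,"wy":0,"wz":0,"claw":0},{"x":-0.02,"y":-0.12,"z":0,"wx":0,"wy":0,"wz":0,"claw":0},{"x":-0.033,"y":-0.17,"z":0,"wx":0,"wy":0,"wz":0,"claw":0},{"x":-0.033,"y":-0.18,"z":0,"wx":0,"wy":0,"wz":0,"claw":0},{"x":-0.033,"y":-0.18,"z":0,"wx":0,"wy":0,"wz":0,"claw":0}]'
```

```text
clock: 5.13
ee_pos: [0.5028, 0.0139, 0.2478]
ee_rot: [-0.003, -0.032, 0.999, -0.001]
ft_force: [0.7, -0.3, 0.3]
finger_gap: -0.005
grasp_force: 0.0
clock: 5.55
ee_pos: [0.4866, -0.0764, 0.2484]
ee_rot: [-0.002, -0.03, 1.0, -0.0]
ft_force: [0.9, 0.2, -0.4]
finger_gap: -0.002
grasp_force: 0.0
```

```bash
python3 -m creep '[{"x":0.003,"y":0,"z":-0.06,"wx":0,"wy":0,"wz":0,"claw":0},{"x":0.003,"y":0,"z":-0.12,"wx":0,"wy":0,"wz":0,"claw":0},{"x":0.003,"y":0,"z":-0.16,"wx":0,"wy":0,"wz":0,"claw":0},{"x":0.003,"y":0,"z":-0.16,"wx":0,"wy":0,"wz":0,"claw":0},{"x":0.003,"y":0,"z":-0.16,"wx":0,"wy":0,"wz":0,"claw":0}]'
python3 - <<'E'
from rig import manip
import cv2
p,_=manip.capture("wrist");cv2.imwrite("pics/w.png",p[:,:,::-1])
p,_=manip.capture("scene");b=p[130:225,190:320,::-1]
cv2.imwrite("pics/c4.png",cv2.resize(b,None,fx=6,fy=6,interpolation=cv2.INTER_CUBIC))
E
```

```text
clock: 5.97
ee_pos: [0.489, -0.0724, 0.1689]
ee_rot: [-0.002, -0.033, 0.999, 0.0]
ft_force: [-0.5, -0.1, -0.3]
finger_gap: -0.002
grasp_force: 0.0
```

View pics/c4.png

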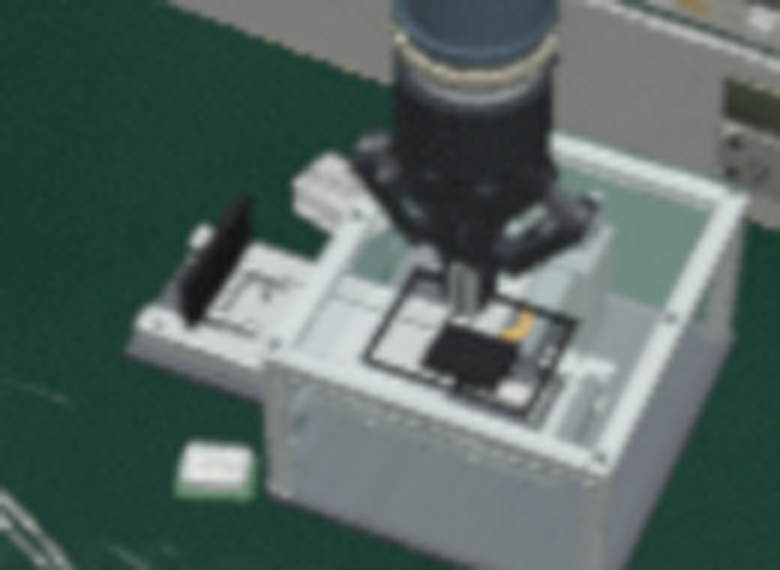

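View pics/w.png

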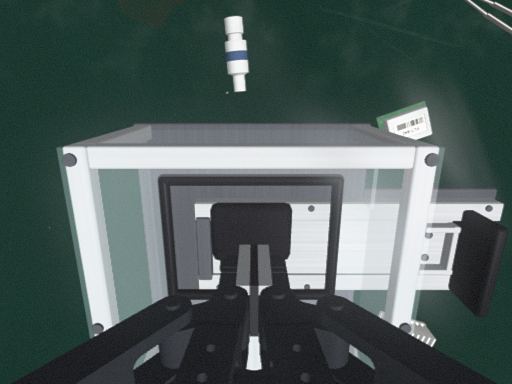

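The wrist view shows the paddle (centre at column 251), the window edging (158 to 343) and the tips (column 254) in line. The gripper's linkage widens only well above the 33 mm that enters. I'll go down slowly.

```bash
python3 -m creep '[{"x":0,"y":-0.003,"z":-0.015,"wx":0,"wy":0,"wz":0,"claw":0},{"x":0,"y":-0.005,"z":-0.03,"wx":0,"wy":0,"wz":0,"claw":0},{"x":0,"y":-0.005,"z":-0.045,"wx":0,"wy":0,"wz":0,"claw":0},{"x":0,"y":-0.005,"z":-0.045,"wx":0,"wy":0,"wz":0,"claw":0},{"x":0,"y":-0.005,"z":-0.045,"wx":0,"wy":0,"wz":0,"claw":0}]'
python3 -m creep '[{"x":0,"y":0,"z":-0.01,"wx":0,"wy":0,"wz":0,"claw":0},{"x":0,"y":0,"z":-0.02,"wx":0,"wy":0,"wz":0,"claw":0},{"x":0,"y":0,"z":-0.02,"wx":0,"wy":0,"wz":0,"claw":0}]'
```

```text
clock: 6.48
ee_pos: [0.4895, -0.0762, 0.1473]
ee_rot: [-0.001, -0.032, 0.999, 0.0]
ft_force: [0.4, -0.7, 0.1]
finger_gap: -0.002
grasp_force: 0.0
clock: 6.73
ee_pos: [0.4899, -0.0761, 0.1372]
ee_rot: [-0.0, -0.032, 0.999, 0.0]
ft_force: [-0.2, 0.7, 2.0]
finger_gap: -0.001
grasp_force: 0.9
```

Contact at z = 0.137, as predicted. Now pressing.

```bash
python3 -m creep '[{"x":0,"y":0,"z":-0.008,"wx":0,"wy":0,"wz":0,"claw":0},{"x":0,"y":0,"z":-0.016,"wx":0,"wy":0,"wz":0,"claw":0},{"x":0,"y":0,"z":-0.024,"wx":0,"wy":0,"wz":0,"claw":0},{"x":0,"y":0,"z":-0.03,"wx":0,"wy":0,"wz":0,"claw":0}]'
python3 -m creep '[{"x":0,"y":0,"z":-0.006,"wx":0,"wy":0,"wz":0,"claw":0},{"x":0,"y":0,"z":-0.012,"wx":0,"wy":0,"wz":0,"claw":0},{"x":0,"y":0,"z":-0.016,"wx":0,"wy":0,"wz":0,"claw":0},{"x":0,"y":0,"z":-0.016,"wx":0,"wy":0,"wz":0,"claw":0}]'
```

```text
clock: 7.07
ee_pos: [0.4891, -0.0762, 0.1222]
ee_rot: [-0.001, -0.032, 0.999, 0.0]
ft_force: [-3.6, -0.4, 3.8]
finger_gap: -0.004
grasp_force: 1.9
clock: 7.4
ee_pos: [0.489, -0.0763, 0.1146]
ee_rot: [-0.001, -0.032, 0.999, 0.0]
ft_force: [-4.7, 0.3, 8.4]
finger_gap: 0.004
grasp_force: 4.5
```

```bash
python3 -m creep '[{"x":0,"y":0,"z":-0.004,"wx":0,"wy":0,"wz":0,"claw":0},{"x":0,"y":0,"z":-0.004,"wx":0,"wy":0,"wz":0,"claw":0},{"x":0,"y":0,"z":-0.004,"wx":0,"wy":0,"wz":0,"claw":0}]'
```

```text
clock: 7.65
ee_pos: [0.489, -0.0763, 0.1136]
ee_rot: [-0.001, -0.032, 0.999, 0.0]
ft_force: [-7.8, -0.7, 14.5]
finger_gap: -0.002
grasp_force: 7.3
```

```bash
python3 -m creep '[{"x":0,"y":0,"z":-0.004,"wx":0,"wy":0,"wz":0,"claw":0},{"x":0,"y":0,"z":-0.004,"wx":0,"wy":0,"wz":0,"claw":0},{"x":0,"y":0,"z":-0.004,"wx":0,"wy":0,"wz":0,"claw":0},{"x":0,"y":0,"z":-0.004,"wx":0,"wy":0,"wz":0,"claw":0},{"x":0,"y":0,"z":-0.004,"wx":0,"wy":0,"wz":0,"claw":0}]'
python3 - <<'E'
from rig import manip
import cv2
p,_=manip.capture("top");a=p[130:225,182:322,::-1]
p,_=manip.capture("scene");b=p[130:225,180:320,::-1]
cv2.imwrite("pics/c5.png",cv2.resize(cv2.vconcat([a,b]),None,fx=3.1,fy=3.1,interpolation=cv2.INTER_CUBIC))
E
```

```text
clock: 8.07
ee_pos: [0.4891, -0.0763, 0.113]
ee_rot: [-0.001, -0.032, 0.999, 0.0]
ft_force: [-11.6, 1.2, 26.5]
finger_gap: 0.001
grasp_force: 13.4
```

View pics/c5.png

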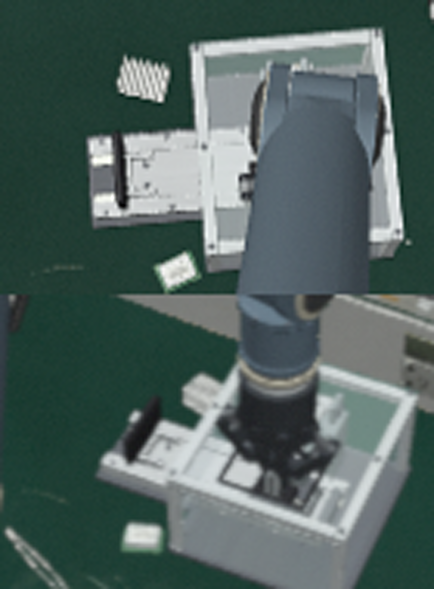

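The force rises steeply to 26 N with only 0.6 mm of movement, so the lever is on its stop. The shuttle's plate is still home at (122,170), so I'll hand in.

```bash
python3 -c "
from rig import manip
print(manip.sense()['ft_force']);print(manip.sign_off())"
```

```text
[-11.32861217   0.71177802  26.08449066]
the job is handed in; nothing more can be done
None
```

I pushed the shuttle home, pressed the lever down to its stop and handed the job in at about 8 s, still holding it down at about 26 N; the hand-in gave no verdict, and I couldn't measure the pad's force on the module.

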